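# Clamp the specimen

### The job

Clamp the mounted specimen in its nest for marking: with the outside of a finger push the clamp's swing strap round over the specimen until it meets its stop, then press the black cam lever on the strap fully down with the fingertips. Pick nothing up: the specimen stays in its nest and the things lying round the clamp stay where they are; finish clear of everything.

Things in the scene. Friction and masses are not known exactly. Their poses are not given: they have to be found in the camera images.
- clamp_base: Fixed aluminium base plate of the clamp, 100 (x) x 150 (y) x 12 mm thick, lying on the worktop; origin at the centre of its underside, z up. Its place and yaw vary. On it: a square nest block (62 x 60 mm, top 24 mm above the worktop, centre at y +15 mm) with the specimen in its round recess; a round dark steel post (28 mm thick) at x 0, y -50 mm that carries the strap; a thin steel stop pin (8 mm thick, top 60 mm above the worktop) at x +15.5, y +60 mm
- strap (a joint): Swing of the strap about the upright axis of the post, rad. At 0 the strap points along -x of clamp_base (towards the robot, open); growing values turn it clockwise seen from above; at its stop, 1.571, it points along +y of clamp_base, over the specimen. Starts between 0.1 and 0.45. Held only by slight friction (0.2 N m, about 1.7 N at the finger tab): it stays where it is left
- strap_pivot (a point): Point on the strap's upright turning axis, at the mid-thickness of the strap (54 mm above the worktop). The strap is a flat steel bar 22 mm wide, 8 mm thick, its underside 50 mm above the worktop
- tab_top (a point): Centre of the top of the finger tab: an upright steel stub, 16 mm thick, at the free end of the strap, 115 mm from the pivot axis. Its top is 88 mm above the worktop, it stands 30 mm proud of the strap's upper face, and can be pushed from the side anywhere from 58 to 88 mm
- cam_lever (a joint): Cam lever's angle, rad: 0 = up, leaning 60 degrees above level, away from the strap's free end; 1.047 = fully down at its stop, level, pointing straight away from the strap's free end. Starts at 0 to 0.12. Turning it lowers the pad evenly, 5.6 mm in all; it meets the specimen at about 0.93. Needs 3 to 5 N at its end, stays where it is left and turns with the strap
- lever_hinge (a point): Middle of the cam lever's level hinge axis, on the strap's pivot axis, 72 mm above the worktop; the hinge axis is square to the strap
- lever_tip (a point): Centre of the round end (8 mm radius) of the cam lever, 85 mm from lever_hinge; the lever is a round bar with a black grip 16 mm thick over its outer 50 mm
- pressure_pad: Round rubber pad, 18 mm across, under the strap, 65 mm from the pivot axis; origin at the centre of its underside, 41 mm above the worktop while the lever is up (5 mm above the specimen)
- specimen_mid (a point): Centre, half-way up, of the clamped specimen: a green resin disc 38 mm across, 22 mm high, standing loose in the recess of the nest block, its top 36 mm above the worktop
- spare_specimen: Bystander: a black resin disc 30 mm across, 20 mm high, on the worktop to the left of the clamp; origin at the centre of its underside
- tweezers: Bystander: steel tweezers 137 mm long, 8 mm high, lying on the worktop between clamp and robot, under or beside the swing of the strap; origin at the middle of its underside
- screwdriver: Bystander: a screwdriver 180 mm long, 24 mm high, lying to the right of the clamp; origin at the middle of its underside
- marker: Bystander: a marker pen 135 mm long, 14 mm high, lying to the left; origin at the middle of its underside
Things that resemble listed ones, but are neither listed nor needed, are in the scene too. There is more than one size of the part that bears specimen_mid; the job needs the smaller.

How it is judged:
By the outcome, as a careful person would: the job done as asked, in the order asked, and still so for the second after the job is handed in, with the robot touching nothing.
It also fails if it takes over 48 s, if anything falls off the work surface, if the arm or the gripper's body presses on something with over 40 N, if the wrist force passes 120 N, or if a joint passes its speed limit or range.

### The arm

A 6-joint arm with a two-finger parallel gripper is mounted at the origin on a cart in front of the work surface, level with it; the furniture and walls round the work are solid. World frame = base frame: x ahead of the robot, y to its left, z up, the work surface at z = 0. Lengths are in m, angles in rad, forces in N, time in s.
With the tool pointing down it reaches from about 0.275 to 0.725 m from the base axis. Payload 15.9 kg.
Tool frame: the origin (TCP) lies at the very end of the fingers, on their centre line; the grasp point (between the pads) lies 19 mm behind it; z points along the fingers, y is the line along which they close (so a half turn about z gives the same grasp; the last joint's range is limited). The gripper opens to 85 mm and grips with 20 to 120 N. Pads are 22 mm wide; open, the fingers measure 114 mm over their backs; the gripper's body (76 mm by 85 mm) begins 54 mm behind the grasp point. The pads swing forward as they close: fully open they stand 13 mm farther back than shut.
Start: joints at [-1.145, 0.213, -0.034, 1.323, 0, 1.571], TCP at [0.207, -0.455, 0.231] pointing down, gripper open.
Joint ranges: [-2.98, 2.98], [-0.74, 1.72], [-1.14, 1.35], [-2.1, 2.04], [-1.57, 1.44], [-3.14, 3.14]. Speed limits (rad/s): [1.89, 1.89, 2.39, 2.57, 3.14, 3.14].

### API

Orientations are given as [roll, pitch, yaw] about the fixed x, y, z axes, in that order (R = Rz(yaw) Ry(pitch) Rx(roll)).
In Python, from cell import sensors, viewer, ticket gives the robot as it stands.
- The arm moves only by the tool move_arm, never from a script. Its argument "commands" is a list of rows, each an object of numbers: "jaw": the opening, from 0 (shut) to 1 (fully open); "tx", "ty", "tz": the shift along the tool's x, y, z normalised to -1 to 1, where 1 is 20 cm; "yaw": the turn about the tool's z normalised to -1 to 1, where 1 is 1.5 rad. In form: [{"jaw": .., "tx": .., "ty": .., "tz": .., "yaw": ..}, ...]. A call has 1 to 20 rows; each row shifts and turns the commanded pose from where the row before left it, along the tool's axes as they then stand; what a row does not reach is not made up. A row lasts 1/8 s, in which the tool goes at most 62.5 mm and 10.7 degrees, less where a joint would pass 70% of its speed; a pose out of reach is approached as far as the arm can. A call with a number of a shift or a turn outside -1 to 1 is refused whole. A call with a gripper value outside its range is refused whole. The fingers move at their own pace and stop on an object; "grip_force" is the grip in N (left out, the last holds). Time passes only in rows, so rows that do not move let the fingers close. It gives the time, the measured TCP pose, the force, the opening and the grip force at its end, in the units of the state.
- sensors.get_state(): the state, without advancing time (a new reading comes with each control period).
- viewer.snapshot(name): name is "side" or "top"; returns a dict with "color" (400x640x3 uint8, red, green, blue), "camera_matrix" (3x3 intrinsics, pixels), "distortion" ([k1, k2, p1, p2, k3] as OpenCV has them; the pictures are not rectified), "R" (3x3) and "t" (3): a world point X has camera coordinates R X + t. Camera axes: x right, y down, z forward; pixel columns grow to the right and rows downward; lengths in m; the calibration is good to about 2 mm. A picture is of the moment at which its call begins. There is no depth.
- ticket.hand_in(): hands the job in; it is judged then, once.
The state is a dict: "time_s": time; "q": joint angles; "qd": joint speeds; "tau": joint torques, N m; "tcp_pos": TCP position; "tcp_rot": TCP orientation; "force": force on the tool from outside, world axes, zero at the start; "wrist_torque": the same for the moment, N m; "finger_gap": finger opening in m; "finger_force": force on a finger pad.
Only numpy, scipy, OpenCV 4.12 (cv2) and the standard library are available. Lean on these libraries where they do the work, as an engineer would, in place of code of your own. Each camera call takes 0.05 s, during which the arm holds its last target. There are 200 camera calls.

## Working session

There is one attempt and no reset: what is moved stays moved. The work goes in short steps, Python scripts to look and compute and a tool call to move; the robot and the scene stay as the last step left them, time stands still between calls to the robot, and variables do not carry over. Pictures are saved under pics/ and viewed, at most 10 in all, crops included, and the job is handed in when it is done.

Besides the shell and the picture viewer there is one more tool, called after "Call:" by a JSON object that holds its "fn" and its "kwargs", one argument or row to a line. move_arm: Moves the arm, as the interface text tells. Its arguments: {"type":"object","properties":{"commands":{"type":"array","items":{"type":"object","properties":{"jaw":{"type":"number"},"tx":{"type":"number"},"ty":{"type":"number"},"tz":{"type":"number"},"yaw":{"type":"number"}}}},"grip_force":{"type":"number"}},"required":["commands"]}

```bash
mkdir -p pics; ls
cat > h.py <<'E'
import sys; sys.path.insert(0,'.')
import numpy as np, cv2
from cell import sensors, viewer, ticket
def snap(n,f=None):
    s=viewer.snapshot(n)
    if f: cv2.imwrite(f'pics/{f}.png',s['color'][:,:,::-1])
    return s
def ray(s,px):
    K=np.array(s['camera_matrix']);d=np.array(s['distortion']);R=np.array(s['R']);t=np.array(s['t'])
    u=cv2.undistortPoints(np.array([[px]],float),K,d)[0,0]
    return -R.T@t, R.T@np.array([u[0],u[1],1])
def onz(s,px,z):
    o,d=ray(s,px); return o+d*(z-o[2])/d[2]
def proj(s,X):
    return cv2.projectPoints(np.array(X,float).reshape(-1,3),cv2.Rodrigues(np.array(s['R']))[0],np.array(s['t']),np.array(s['camera_matrix']),np.array(s['distortion']))[0].reshape(-1,2)
def tri(s1,p1,s2,p2):
    o1,d1=ray(s1,p1);o2,d2=ray(s2,p2)
    a=np.linalg.lstsq(np.c_[d1,-d2],o2-o1,rcond=None)[0]
    A=o1+a[0]*d1;B=o2+a[1]*d2
    return (A+B)/2,np.linalg.norm(A-B)
E
python3 - <<'E'
from h import *
a=snap('top','t0');b=snap('side','s0')
for s in(a,b): print(-np.array(s['R']).T@s['t'],np.array(s['R']).round(2).tolist())
st=sensors.get_state();print(st['tcp_pos'],st['tcp_rot'],st['time_s'],st['finger_gap'])
E
```

```text
pics
[0.37724967 0.22433538 1.01518415] [[-0.08, -1.0, -0.0], [-0.97, 0.08, -0.21], [0.21, -0.02, -0.98]]
[0.17382669 1.11532796 0.50610098] [[-0.92, -0.38, -0.02], [-0.12, 0.35, -0.93], [0.36, -0.86, -0.37]]
[ 0.20640834 -0.4550798   0.23087336] [-3.14060041e+00  2.42406456e-05  4.25795872e-01] 0.1 0.08564204985258037
```

View pics/t0.png

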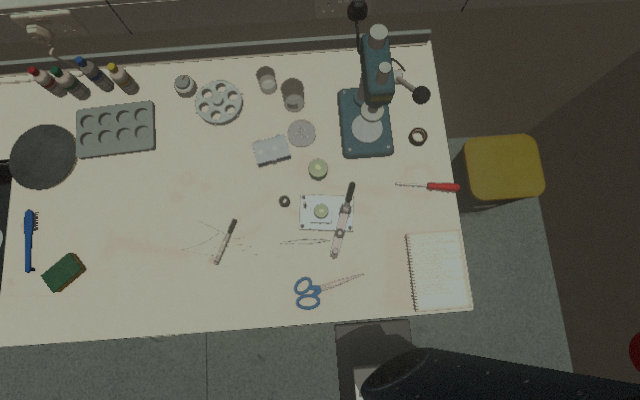

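View pics/s0.png

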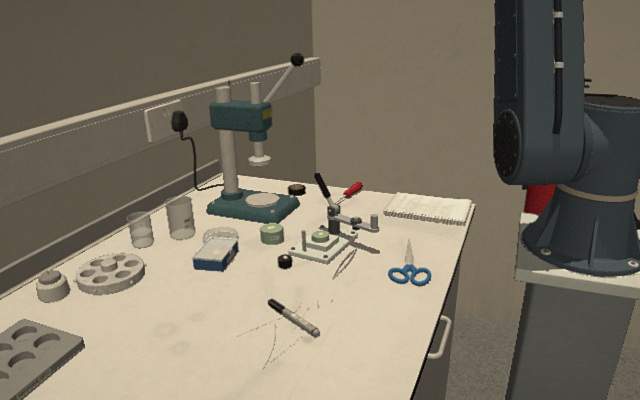

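The top view shows the clamp at about (327,212), with its lever running to (351,185) and the strap towards (335,252). In the side view it's at about (330,235). I'll zoom in on both.

Run:
```python
import cv2
a=cv2.imread('pics/t0.png')[170:270,270:400];b=cv2.imread('pics/s0.png')[165:290,260:420]
c=[cv2.resize(a,None,fx=6,fy=6,interpolation=2),cv2.resize(b,None,fx=4.8,fy=4.8,interpolation=2)]
cv2.imwrite('pics/t0c.png',c[0]);cv2.imwrite('pics/s0c.png',cv2.resize(b,(768,600),interpolation=2))
```

```text
(no output)
```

View pics/t0c.png

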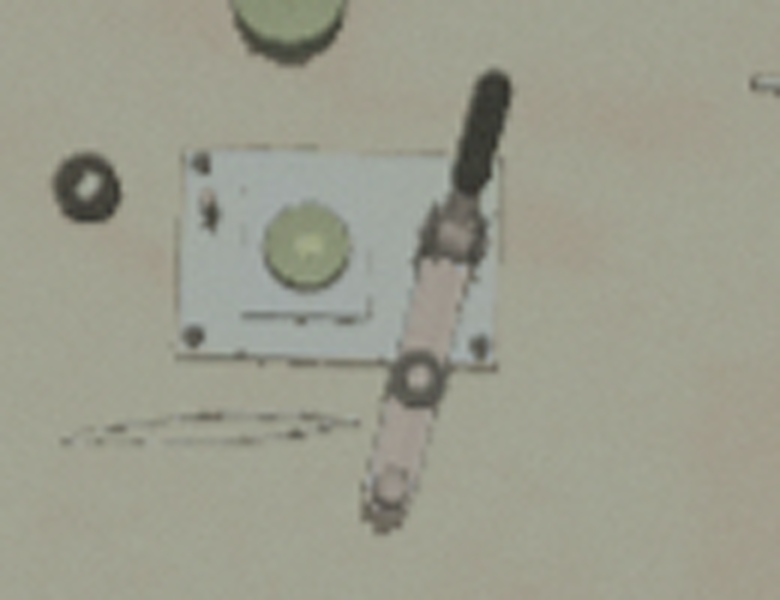

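View pics/s0c.png

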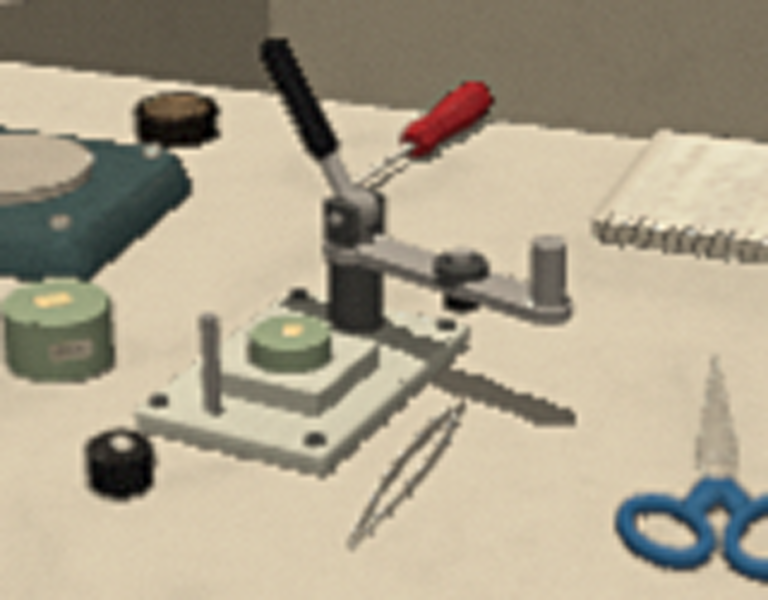

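The top crop shows the base corners at (183,150), (500,155), (497,368) and (177,358), the tab top at (391,479), the lever end at (494,80) and the hinge near (457,232). In the side crop the tab top is at (549,243), the lever end at (274,47) and the pin top at (209,319). The big green disc is the decoy.

Run:
```python
from h import *
a=snap('top');b=snap('side')
T=lambda x,y:((x+.5)/6-.5+270,(y+.5)/6-.5+170)
S=lambda x,y:((x+.5)/4.8-.5+260,(y+.5)/4.8-.5+165)
c=np.array([onz(a,T(*p),.012) for p in[(183,150),(500,155),(497,368),(177,358)]])
print('corners',c.round(4).tolist(),'sides',np.linalg.norm(c-np.roll(c,-1,0),axis=1).round(4))
ctr=c.mean(0)
# +y of base: from right edge (2,3rd) to left edge
yv=(c[0]+c[3]-c[1]-c[2])[:2]; xv=(c[0]+c[1]-c[2]-c[3])[:2]
yaw1=np.arctan2(-yv[0],yv[1]);yaw2=np.arctan2(xv[1],xv[0]);yaw=(1.5*yaw1+yaw2)/2.5
print('ctr',ctr,'yaw',yaw1,yaw2)
Rz=np.array([[np.cos(yaw),-np.sin(yaw)],[np.sin(yaw),np.cos(yaw)]])
piv=ctr[:2]+Rz@[0,-.05];pin=ctr[:2]+Rz@[.0155,.06];print('piv',piv,'pin',pin)
for n,p,q in[('tab',(391,479),(549,243)),('lever end',(494,80),(274,47)),('pin',(209,195),(209,319))]:
    print(n,tri(a,T(*p),b,S(*q)))
t=onz(a,T(391,479),.088);print('tab z88',t,np.linalg.norm(t[:2]-piv))
v=Rz.T@(t[:2]-piv);print('strap angle',np.arctan2(v[1],-v[0]))
sp=onz(a,T(307,245),.036);print('spec',sp,Rz.T@(sp[:2]-ctr[:2]))
for z in(0.072,.08):print('hinge',onz(a,T(457,232),z))
print('spare',onz(a,T(87,187),.01),'tweez',onz(a,T(65,440),.004),onz(a,T(358,422),.004))
```

```text
corners [[0.6198, 0.2649, 0.012], [0.6057, 0.1164, 0.012], [0.5055, 0.1276, 0.012], [0.5217, 0.2742, 0.012]] sides [0.1491 0.1008 0.1475 0.0986]
ctr [0.56316279 0.19575379 0.012     ] yaw -0.10238963236306177 -0.10268460489218245
piv [0.55804638 0.14601626] pin [0.58472112 0.25385275]
tab (array([0.45256645, 0.1837729 , 0.08520022]), np.float64(0.0002358352950469457))
lever end (array([0.60782492, 0.13007581, 0.14361592]), np.float64(0.0007227628671017342))
pin (array([0.58846331, 0.25317993, 0.056334  ]), np.float64(0.0019818085241241866))
tab z88 [0.45245365 0.18392501 0.088     ] 0.11219134212067818
strap angle 0.24217048634894034
spec [0.5652485  0.21060637 0.036     ] [0.00055492 0.01498804]
hinge [0.55895638 0.14505068 0.072     ]
hinge [0.55741516 0.14572317 0.08      ]
spare [0.60600538 0.31110582 0.01      ] tweez [0.48886565 0.32859174 0.004     ] [0.4865786  0.19319611 0.004     ]
```

Call:
{"fn": "move_arm", "kwargs": {
  "commands": [
    {"jaw": 0, "tx": 0, "ty": 0, "tz": 0, "yaw": 0.1},
    {"jaw": 0, "tx": 0, "ty": 0, "tz": 0, "yaw": 0}
  ]
}}

```text
time_s: 0.45
tcp_pos: [0.2065, -0.4553, 0.2312]
tcp_rot: [-3.141, 0.0, 0.276]
force: [-0.3, 0.1, -0.4]
finger_gap: 0.0515
finger_force: 0.0
```

Run:
```python
from h import *
s=sensors.get_state();print(s['q'],s['tcp_pos'],s['tcp_rot'],s['time_s'],s['finger_gap'])
```

```text
[-1.14502365e+00  2.12983636e-01 -3.45665639e-02  1.32348761e+00
  5.31135362e-06  1.72021176e+00] [ 0.20647619 -0.45527625  0.23119786] [-3.14135307e+00  3.06946006e-05  2.76357251e-01] 0.45 0.051485131138052344
```

Call:
{"fn": "move_arm", "kwargs": {
  "commands": [
    {"jaw": 0, "yaw": -0.12},
    {"jaw": 0, "yaw": -0.12},
    {"jaw": 0, "yaw": -0.12},
    {"jaw": 0, "yaw": -0.12},
    {"jaw": 0, "yaw": -0.12},
    {"jaw": 0, "yaw": -0.12},
    {"jaw": 0, "yaw": -0.12},
    {"jaw": 0, "yaw": -0.12},
    {"jaw": 0, "yaw": -0.12},
    {"jaw": 0, "yaw": -0.12},
    {"jaw": 0, "yaw": -0.12},
    {"jaw": 0, "yaw": -0.12},
    {"jaw": 0, "yaw": -0.12},
    {"jaw": 0, "yaw": -0.12}
  ]
}}

```text
invalid input at $.commands[0]: expected keys jaw, tx, ty, tz, yaw
```

Call:
{"fn": "move_arm", "kwargs": {
  "commands": [
    {"jaw": 0, "ty": 0.23, "tx": -0.005},
    {"jaw": 0, "ty": 0.23, "tx": -0.005},
    {"jaw": 0, "ty": 0.23, "tx": -0.005},
    {"jaw": 0, "ty": 0.23, "tx": -0.005},
    {"jaw": 0, "ty": 0.23, "tx": -0.005},
    {"jaw": 0, "ty": 0.23, "tx": -0.005},
    {"jaw": 0, "ty": 0.23, "tx": -0.005},
    {"jaw": 0, "ty": 0.23, "tx": -0.005},
    {"jaw": 0, "ty": 0.23, "tx": -0.005},
    {"jaw": 0, "ty": 0.23, "tx": -0.005},
    {"jaw": 0, "ty": 0.23, "tx": -0.005},
    {"jaw": 0, "ty": 0.23, "tx": -0.005},
    {"jaw": 0, "ty": 0.23, "tx": -0.005},
    {"jaw": 0, "ty": 0.23, "tx": -0.005},
    {"jaw": 0}
  ]
}}

```text
invalid input at $.commands[0]: expected keys jaw, tx, ty, tz, yaw
```

Call:
{"fn": "move_arm", "kwargs": {
  "commands": [
    {"jaw": 0, "tx": 0, "ty": 0, "tz": 0, "yaw": -0.12},
    {"jaw": 0, "tx": 0, "ty": 0, "tz": 0, "yaw": -0.12},
    {"jaw": 0, "tx": 0, "ty": 0, "tz": 0, "yaw": -0.12},
    {"jaw": 0, "tx": 0, "ty": 0, "tz": 0, "yaw": -0.12},
    {"jaw": 0, "tx": 0, "ty": 0, "tz": 0, "yaw": -0.12},
    {"jaw": 0, "tx": 0, "ty": 0, "tz": 0, "yaw": -0.12},
    {"jaw": 0, "tx": 0, "ty": 0, "tz": 0, "yaw": -0.12},
    {"jaw": 0, "tx": 0, "ty": 0, "tz": 0, "yaw": -0.12},
    {"jaw": 0, "tx": 0, "ty": 0, "tz": 0, "yaw": -0.12},
    {"jaw": 0, "tx": 0, "ty": 0, "tz": 0, "yaw": -0.12},
    {"jaw": 0, "tx": 0, "ty": 0, "tz": 0, "yaw": -0.12},
    {"jaw": 0, "tx": 0, "ty": 0, "tz": 0, "yaw": -0.12},
    {"jaw": 0, "tx": 0, "ty": 0, "tz": 0, "yaw": -0.12},
    {"jaw": 0, "tx": 0, "ty": 0, "tz": 0, "yaw": -0.12},
    {"jaw": 0, "tx": 0, "ty": 0, "tz": 0, "yaw": 0}
  ]
}}

```text
time_s: 2.33
tcp_pos: [0.2065, -0.4553, 0.2312]
tcp_rot: [3.142, -0.0, 2.798]
force: [1.6, 0.2, -0.1]
finger_gap: 0.0001
finger_force: 0.0
```

Call:
{"fn": "move_arm", "kwargs": {
  "commands": [
    {"jaw": 0, "tx": -0.005, "ty": 0.15, "tz": 0, "yaw": 0},
    {"jaw": 0, "tx": -0.005, "ty": 0.23, "tz": 0, "yaw": 0},
    {"jaw": 0, "tx": -0.005, "ty": 0.23, "tz": 0, "yaw": 0},
    {"jaw": 0, "tx": -0.005, "ty": 0.23, "tz": 0, "yaw": 0},
    {"jaw": 0, "tx": -0.005, "ty": 0.23, "tz": 0, "yaw": 0},
    {"jaw": 0, "tx": -0.005, "ty": 0.23, "tz": 0, "yaw": 0},
    {"jaw": 0, "tx": -0.005, "ty": 0.23, "tz": 0, "yaw": 0},
    {"jaw": 0, "tx": -0.005, "ty": 0.23, "tz": 0, "yaw": 0},
    {"jaw": 0, "tx": -0.005, "ty": 0.23, "tz": 0, "yaw": 0},
    {"jaw": 0, "tx": -0.005, "ty": 0.23, "tz": 0, "yaw": 0},
    {"jaw": 0, "tx": -0.005, "ty": 0.23, "tz": 0, "yaw": 0},
    {"jaw": 0, "tx": -0.005, "ty": 0.23, "tz": 0, "yaw": 0},
    {"jaw": 0, "tx": -0.005, "ty": 0.23, "tz": 0, "yaw": 0},
    {"jaw": 0, "tx": -0.005, "ty": 0.23, "tz": 0, "yaw": 0},
    {"jaw": 0, "tx": 0, "ty": 0.08, "tz": 0, "yaw": 0},
    {"jaw": 0, "tx": 0, "ty": 0, "tz": 0, "yaw": 0}
  ]
}}

```text
time_s: 4.32
tcp_pos: [0.4379, 0.1462, 0.231]
tcp_rot: [-3.141, -0.0, 2.796]
force: [0.3, -1.0, -0.3]
finger_gap: -0.0001
finger_force: 0.0
```

Call:
{"fn": "move_arm", "kwargs": {
  "commands": [
    {"jaw": 0, "tx": 0, "ty": 0, "tz": 0.2, "yaw": 0},
    {"jaw": 0, "tx": 0, "ty": 0, "tz": 0.2, "yaw": 0},
    {"jaw": 0, "tx": 0, "ty": 0, "tz": 0.2, "yaw": 0},
    {"jaw": 0, "tx": 0, "ty": 0, "tz": 0.15, "yaw": 0},
    {"jaw": 0, "tx": 0, "ty": 0, "tz": 0.065, "yaw": 0},
    {"jaw": 0, "tx": 0, "ty": 0, "tz": 0, "yaw": 0}
  ]
}}

```text
time_s: 5.08
tcp_pos: [0.4377, 0.1451, 0.0684]
tcp_rot: [-3.141, -0.0, 2.795]
force: [0.7, -0.5, -0.4]
finger_gap: -0.0001
finger_force: 0.0
```

Run:
```python
from h import *
s=snap('side');print(proj(s,[[.4379,.1462,.068]]))
cv2.imwrite('pics/s1c.png',cv2.resize(s['color'][130:290,260:460,::-1],(750,600),interpolation=2))
```

```text
[[385.08472825 216.868055  ]]
```

View pics/s1c.png

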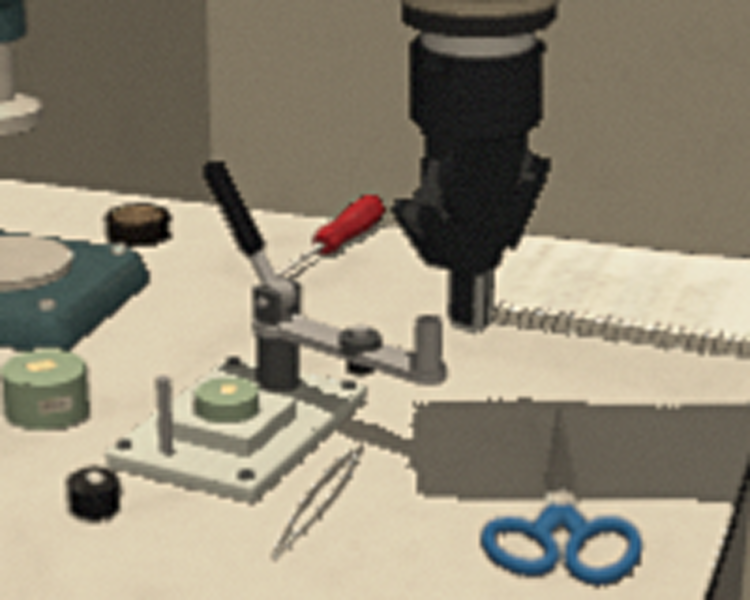

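The closed fingers stand to the right of the tab, their tips at crop (470,325) and the tab at (428,340), and nothing is touching. Next I push along the arc, turning the tool with the strap.

Call:
{"fn": "move_arm", "kwargs": {
  "commands": [
    {"jaw": 0, "tx": 0.01, "ty": 0.06, "tz": 0, "yaw": 0},
    {"jaw": 0, "tx": 0, "ty": 0.03, "tz": 0, "yaw": 0},
    {"jaw": 0, "tx": 0.0086, "ty": 0.058, "tz": 0, "yaw": 0.0667},
    {"jaw": 0, "tx": 0.0086, "ty": 0.058, "tz": 0, "yaw": 0.0667},
    {"jaw": 0, "tx": 0.0086, "ty": 0.058, "tz": 0, "yaw": 0.0667},
    {"jaw": 0, "tx": 0.0086, "ty": 0.058, "tz": 0, "yaw": 0.0667},
    {"jaw": 0, "tx": 0.0086, "ty": 0.058, "tz": 0, "yaw": 0.0667},
    {"jaw": 0, "tx": 0.0086, "ty": 0.058, "tz": 0, "yaw": 0.0667},
    {"jaw": 0, "tx": 0, "ty": 0, "tz": 0, "yaw": 0}
  ]
}}

```text
time_s: 6.25
tcp_pos: [0.4727, 0.2268, 0.0685]
tcp_rot: [3.141, 0.0, 2.197]
force: [-0.5, 0.4, 0.1]
finger_gap: -0.0002
finger_force: 0.0
```

```bash
cat >> h.py <<'E'
PIV=np.array([.558,.146])
def rel():
    s=sensors.get_state();y=s['tcp_rot'][2];r=s['tcp_pos'][:2]-PIV
    print('phi_tool',np.pi-.102-y,'along',r@[np.cos(y),np.sin(y)],'perp',r@[np.sin(y),-np.cos(y)],'z',s['tcp_pos'][2],'F',s['force'],'t',s['time_s'])
E
python3 - <<'E'
from h import *
rel()
s=snap('top');cv2.imwrite('pics/t2c.png',cv2.resize(s['color'][150:270,260:420,::-1],(800,600),interpolation=2))
E
```

```text
phi_tool 0.8425641399505825 along 0.11546098736735606 perp -0.021791784920538928 z 0.06846172629366139 F [-0.5118973   0.42277964  0.11136762] t 6.25
```

View pics/t2c.png

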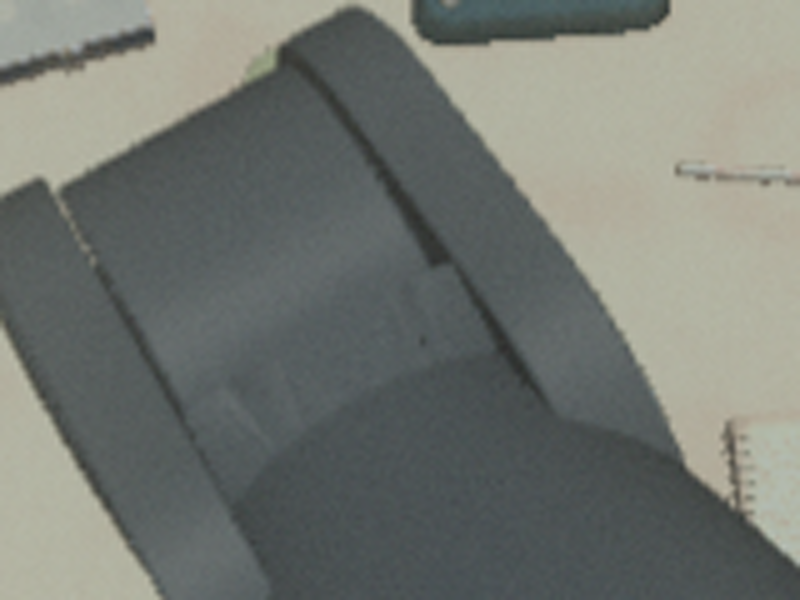

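The wrist hides the clamp in the top view, but the tool pose matches the planned arc (along 115 mm, offset 22 mm). I'll carry on to just short of the stop.

Call:
{"fn": "move_arm", "kwargs": {
  "commands": [
    {"jaw": 0, "tx": 0.0086, "ty": 0.058, "tz": 0, "yaw": 0.0667},
    {"jaw": 0, "tx": 0.0086, "ty": 0.058, "tz": 0, "yaw": 0.0667},
    {"jaw": 0, "tx": 0.0086, "ty": 0.058, "tz": 0, "yaw": 0.0667},
    {"jaw": 0, "tx": 0.0086, "ty": 0.058, "tz": 0, "yaw": 0.0667},
    {"jaw": 0, "tx": 0.0086, "ty": 0.058, "tz": 0, "yaw": 0.0667},
    {"jaw": 0, "tx": 0.0086, "ty": 0.058, "tz": 0, "yaw": 0.0667},
    {"jaw": 0, "tx": 0.0043, "ty": 0.029, "tz": 0, "yaw": 0.0333},
    {"jaw": 0, "tx": 0, "ty": 0, "tz": 0, "yaw": 0}
  ]
}}

```text
time_s: 7.3
tcp_pos: [0.5382, 0.2613, 0.0683]
tcp_rot: [3.142, 0.0, 1.547]
force: [0.2, -0.6, 0.5]
finger_gap: 0.0002
finger_force: 0.0
```

Run:
```python
from h import *
rel()
s=snap('side');cv2.imwrite('pics/s2c.png',cv2.resize(s['color'][130:290,220:420,::-1],(750,600),interpolation=2))
```

```text
phi_tool 1.4922570972562097 along 0.11481313175758479 perp -0.02252015188184381 z 0.06831738613574262 F [ 0.22717435 -0.64628578  0.47824937] t 7.3
```

View pics/s2c.png

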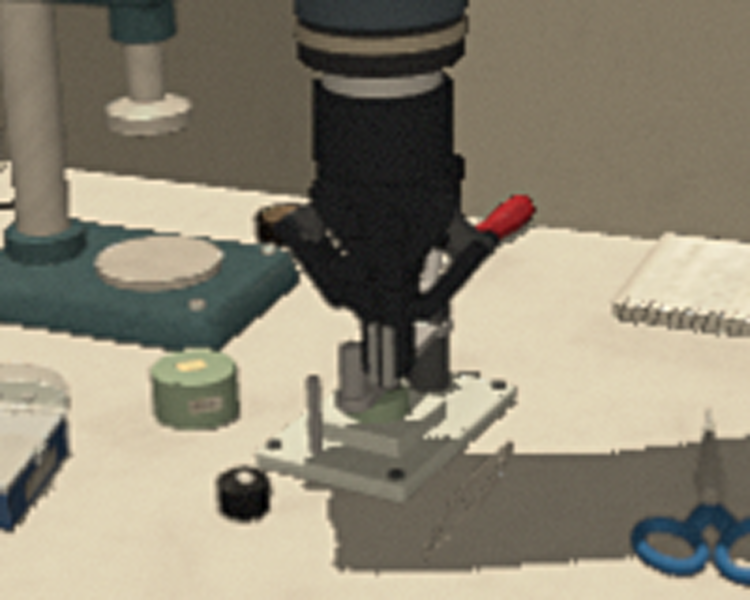

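The tab is at crop (352,370), over the specimen and close to the finger, still short of the stop pin at (314,380). I'll creep on to the stop, watching the force.

Call:
{"fn": "move_arm", "kwargs": {
  "commands": [
    {"jaw": 0, "tx": 0.004, "ty": 0.025, "tz": 0, "yaw": 0.029},
    {"jaw": 0, "tx": 0.003, "ty": 0.02, "tz": 0, "yaw": 0.022},
    {"jaw": 0, "tx": 0, "ty": 0.005, "tz": 0, "yaw": 0},
    {"jaw": 0, "tx": 0, "ty": 0, "tz": 0, "yaw": 0}
  ]
}}

```text
time_s: 7.85
tcp_pos: [0.5482, 0.2622, 0.0683]
tcp_rot: [3.141, 0.0, 1.47]
force: [-1.8, 0.4, 0.0]
finger_gap: 0.0002
finger_force: 0.4
```

Call:
{"fn": "move_arm", "kwargs": {
  "commands": [
    {"jaw": 0, "tx": 0, "ty": 0.01, "tz": 0, "yaw": 0},
    {"jaw": 0, "tx": 0, "ty": 0, "tz": 0, "yaw": 0}
  ]
}}

```text
time_s: 8.1
tcp_pos: [0.5503, 0.2621, 0.0683]
tcp_rot: [3.141, 0.0, 1.469]
force: [-0.1, 0.5, 0.8]
finger_gap: 0.0003
finger_force: 0.5
```

Call:
{"fn": "move_arm", "kwargs": {
  "commands": [
    {"jaw": 0, "tx": 0, "ty": 0.01, "tz": 0, "yaw": 0},
    {"jaw": 0, "tx": 0, "ty": 0, "tz": 0, "yaw": 0}
  ]
}}

```text
time_s: 8.35
tcp_pos: [0.5522, 0.262, 0.0683]
tcp_rot: [-3.141, -0.0, 1.469]
force: [-2.2, 2.0, 0.5]
finger_gap: 0.0001
finger_force: 1.3
```

Call:
{"fn": "move_arm", "kwargs": {
  "commands": [
    {"jaw": 0, "tx": 0, "ty": 0.01, "tz": 0, "yaw": 0},
    {"jaw": 0, "tx": 0, "ty": 0, "tz": 0, "yaw": 0}
  ]
}}

```text
time_s: 8.6
tcp_pos: [0.5526, 0.2619, 0.0681]
tcp_rot: [-3.139, -0.0, 1.469]
force: [-13.4, 2.7, 7.1]
finger_gap: -0.0002
finger_force: 7.0
```

The force rose to 13 N against the stop. I'll back off, lift, and go above the lever.

Call:
{"fn": "move_arm", "kwargs": {
  "commands": [
    {"jaw": 0, "tx": 0, "ty": -0.1, "tz": 0, "yaw": 0},
    {"jaw": 0, "tx": 0, "ty": -0.1, "tz": 0, "yaw": 0},
    {"jaw": 0, "tx": 0, "ty": 0, "tz": -0.15, "yaw": 0},
    {"jaw": 0, "tx": 0, "ty": 0, "tz": -0.23, "yaw": 0},
    {"jaw": 0, "tx": 0, "ty": 0, "tz": -0.23, "yaw": 0},
    {"jaw": 0, "tx": 0, "ty": 0, "tz": 0, "yaw": 0}
  ]
}}

```text
time_s: 9.35
tcp_pos: [0.5163, 0.2665, 0.1939]
tcp_rot: [3.136, -0.003, 1.469]
force: [0.1, 0.5, 0.0]
finger_gap: -0.0
finger_force: 0.0
```

Run:
```python
from h import *
rel()
s=snap('side');np.savez('s3.npz',**{k:np.array(v) for k,v in s.items()})
t=snap('top')
a=cv2.resize(s['color'][150:270,250:400],(750,600),interpolation=2)[:,:,::-1]
b=cv2.resize(t['color'][165:265,275:400],(750,600),interpolation=2)[:,:,::-1]
cv2.imwrite('pics/c3.png',np.hstack([cv2.resize(a,(400,320)),cv2.resize(b,(400,320))]))
```

```text
phi_tool 1.5709838653299493 along 0.1155948955227064 perp -0.05377691774014585 z 0.19392210177265434 F [0.05230262 0.45684932 0.01434099] t 9.35
```

View pics/c3.png

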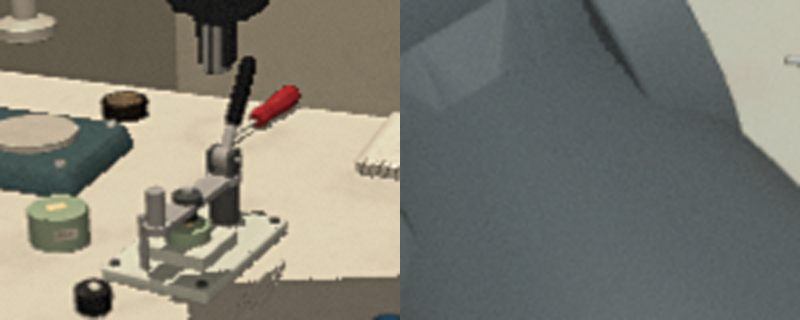

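In the left crop the strap lies over the specimen, with the tab at (155,195) against the stop pin and the lever end at (247,62). I'll check both points.

Run:
```python
from h import *
s=dict(np.load('s3.npz'))
f=150/400
P=lambda x,y:((x+.5)*f-.5+250,(y+.5)*f-.5+150)
print('tab',onz(s,P(155,191),.088),'expected',PIV+.115*np.array([.102,.995]))
o,d=ray(s,P(247,61)); n=np.array([.995,-.102]); k=n@(PIV-o[:2])/(n@d[:2]); X=o+k*d
print('levertop',X,'r',-(X[:2]-PIV)@[.102,.995])
```

```text
tab [0.57112596 0.26698417 0.088     ] expected [0.56973  0.260425]
levertop [0.55388422 0.105851   0.146344  ] r 0.04036806210082171
```

Call:
{"fn": "move_arm", "kwargs": {
  "commands": [
    {"jaw": 0, "tx": -0.2, "ty": 0.069, "tz": 0, "yaw": 0},
    {"jaw": 0, "tx": -0.2, "ty": 0.07, "tz": 0, "yaw": 0},
    {"jaw": 0, "tx": -0.2, "ty": 0.07, "tz": 0, "yaw": 0},
    {"jaw": 0, "tx": -0.19, "ty": 0.06, "tz": 0, "yaw": 0},
    {"jaw": 0, "tx": 0, "ty": 0, "tz": 0.15, "yaw": 0},
    {"jaw": 0, "tx": 0, "ty": 0, "tz": 0, "yaw": 0}
  ]
}}

```text
time_s: 10.2
tcp_pos: [0.55, 0.1023, 0.1576]
tcp_rot: [-3.137, 0.002, 1.468]
force: [-0.5, 0.5, -0.0]
finger_gap: 0.0002
finger_force: 0.0
```

Run:
```python
from h import *
rel()
r0,z0=.043,.154
for th in np.arange(.95,-.05,-.1): print(round(th,2),(.085*np.cos(th)).round(4),(.08+.085*np.sin(th)).round(4))
```

```text
phi_tool 1.571641399861095 along -0.044246780417901754 perp -0.0034788172881176148 z 0.15755938350874593 F [-0.48163525  0.45596012 -0.0233388 ] t 10.2
0.95 0.0494 0.1491
0.85 0.0561 0.1439
0.75 0.0622 0.1379
0.65 0.0677 0.1314
0.55 0.0725 0.1244
0.45 0.0765 0.117
0.35 0.0798 0.1091
0.25 0.0824 0.101
0.15 0.084 0.0927
0.05 0.0849 0.0842
```

Call:
{"fn": "move_arm", "kwargs": {
  "commands": [
    {"jaw": 0, "tx": -0.006, "ty": 0.0175, "tz": 0.043, "yaw": 0},
    {"jaw": 0, "tx": -0.034, "ty": 0, "tz": 0.026, "yaw": 0},
    {"jaw": 0, "tx": -0.03, "ty": 0, "tz": 0.03, "yaw": 0},
    {"jaw": 0, "tx": -0.028, "ty": 0, "tz": 0.033, "yaw": 0},
    {"jaw": 0, "tx": -0.024, "ty": 0, "tz": 0.035, "yaw": 0},
    {"jaw": 0, "tx": -0.02, "ty": 0, "tz": 0.037, "yaw": 0},
    {"jaw": 0, "tx": 0, "ty": 0, "tz": 0, "yaw": 0}
  ]
}}

```text
time_s: 11.08
tcp_pos: [0.5521, 0.0744, 0.119]
tcp_rot: [-3.141, 0.0, 1.469]
force: [-0.2, 0.2, -0.5]
finger_gap: 0.0
finger_force: 0.0
```

Run:
```python
from h import *
rel()
s=snap('side')
cv2.imwrite('pics/s4.png',cv2.resize(s['color'][140:270,250:400,::-1],(690,598),interpolation=2))
```

```text
phi_tool 1.570875023022589 along -0.071776469845213 perp 0.0014478956954041059 z 0.11904745373465174 F [-0.15571303  0.16233501 -0.49998404] t 11.075
```

View pics/s4.png

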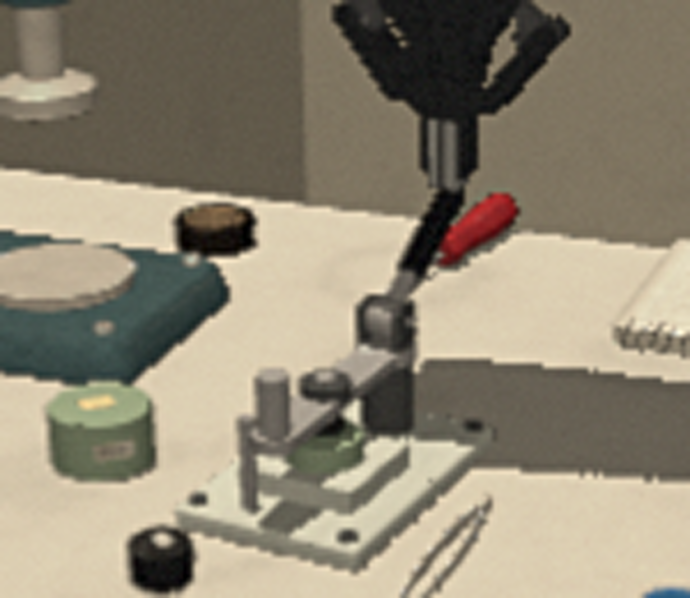

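The lever's end sits under the fingertips at (450,188) and is going down with them; the strap is still against its pin. I'll carry on along the arc.

Call:
{"fn": "move_arm", "kwargs": {
  "commands": [
    {"jaw": 0, "tx": -0.017, "ty": -0.005, "tz": 0.04, "yaw": 0},
    {"jaw": 0, "tx": -0.013, "ty": 0, "tz": 0.04, "yaw": 0},
    {"jaw": 0, "tx": -0.008, "ty": 0, "tz": 0.035, "yaw": 0},
    {"jaw": 0, "tx": -0.003, "ty": 0, "tz": 0.03, "yaw": 0},
    {"jaw": 0, "tx": 0, "ty": 0, "tz": 0.02, "yaw": 0},
    {"jaw": 0, "tx": 0, "ty": 0, "tz": 0, "yaw": 0}
  ]
}}

```text
time_s: 11.88
tcp_pos: [0.5502, 0.0666, 0.0861]
tcp_rot: [-3.141, -0.0, 1.469]
force: [-0.7, -0.5, 0.8]
finger_gap: -0.0002
finger_force: 0.0
```

Call:
{"fn": "move_arm", "kwargs": {
  "commands": [
    {"jaw": 0, "tx": 0, "ty": 0, "tz": 0.015, "yaw": 0},
    {"jaw": 0, "tx": 0, "ty": 0, "tz": 0.01, "yaw": 0},
    {"jaw": 0, "tx": 0, "ty": 0, "tz": 0, "yaw": 0}
  ]
}}

```text
time_s: 12.25
tcp_pos: [0.5505, 0.0665, 0.0814]
tcp_rot: [-3.142, -0.0, 1.469]
force: [0.0, -0.1, 0.7]
finger_gap: -0.0003
finger_force: 0.4
```

Call:
{"fn": "move_arm", "kwargs": {
  "commands": [
    {"jaw": 0, "tx": 0, "ty": 0, "tz": 0.01, "yaw": 0},
    {"jaw": 0, "tx": 0, "ty": 0, "tz": 0, "yaw": 0}
  ]
}}

```text
time_s: 12.5
tcp_pos: [0.5507, 0.0664, 0.0796]
tcp_rot: [3.141, 0.0, 1.469]
force: [-0.6, -3.1, 5.6]
finger_gap: 0.0001
finger_force: 2.7
```

Call:
{"fn": "move_arm", "kwargs": {
  "commands": [
    {"jaw": 0, "tx": 0, "ty": 0, "tz": 0.01, "yaw": 0},
    {"jaw": 0, "tx": 0, "ty": 0, "tz": 0, "yaw": 0}
  ]
}}

```text
time_s: 12.75
tcp_pos: [0.5511, 0.0663, 0.0786]
tcp_rot: [3.14, 0.0, 1.469]
force: [-5.5, -4.1, 20.2]
finger_gap: -0.0001
finger_force: 10.4
```

At 20 N with the grip top at level height, the lever is at its stop. I'll lift clear and check.

Call:
{"fn": "move_arm", "kwargs": {
  "commands": [
    {"jaw": 0, "tx": 0, "ty": 0, "tz": -0.1, "yaw": 0},
    {"jaw": 0, "tx": 0, "ty": 0, "tz": -0.25, "yaw": 0},
    {"jaw": 0, "tx": 0, "ty": 0, "tz": -0.25, "yaw": 0},
    {"jaw": 0, "tx": -0.25, "ty": 0, "tz": -0.1, "yaw": 0},
    {"jaw": 0, "tx": -0.25, "ty": 0, "tz": 0, "yaw": 0},
    {"jaw": 0, "tx": -0.25, "ty": 0, "tz": 0, "yaw": 0},
    {"jaw": 0, "tx": -0.25, "ty": 0, "tz": 0, "yaw": 0},
    {"jaw": 0, "tx": -0.25, "ty": 0, "tz": 0, "yaw": 0},
    {"jaw": 0, "tx": 0, "ty": 0, "tz": 0, "yaw": 0}
  ]
}}

```text
time_s: 13.88
tcp_pos: [0.5246, -0.1849, 0.2171]
tcp_rot: [-3.141, -0.0, 1.465]
force: [1.2, 0.9, 0.4]
finger_gap: -0.0001
finger_force: 0.0
```

Run:
```python
from h import *
s=snap('side');t=snap('top')
a=cv2.resize(s['color'][190:270,280:380],(400,320),interpolation=2)[:,:,::-1]
b=cv2.resize(t['color'][165:265,275:400],(400,320),interpolation=2)[:,:,::-1]
cv2.imwrite('pics/c5.png',np.hstack([a,b]))
u=np.array([.102,.995]);
X=[[*(PIV+.115*u),.088],[*(PIV-.085*u),.072],[*PIV,.072]]
print(proj(s,X).round(1).tolist(),proj(t,X).round(1).tolist())
print('in crop',((proj(s,X)-[280,190])*4).round().tolist(),((proj(t,X)-[275,165])*3.2+[400,0]).round().tolist())
```

```text
[[309.7, 220.2], [350.6, 196.2], [334.8, 208.2]] [[301.4, 206.4], [377.7, 209.4], [345.4, 208.6]]
in crop [[119.0, 121.0], [283.0, 25.0], [219.0, 73.0]] [[485.0, 133.0], [729.0, 142.0], [625.0, 140.0]]
```

View pics/c5.png

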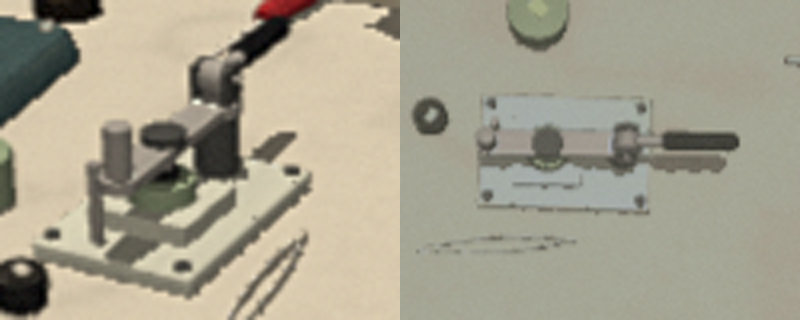

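The lever is level and pointing straight out, and the strap is over the specimen. I'll measure the strap angle numerically to confirm it didn't creep off its stop.

Run:
```python
from h import *
t=snap('top');im=t['color'].astype(int)
def ang(m,z,n):
    ys,xs=np.nonzero(m); P=np.array([onz(t,(x,y),z)[:2] for x,y in zip(xs,ys)])
    c=P.mean(0);w,v=np.linalg.eigh(np.cov((P-c).T));d=v[:,1]*np.sign(v[1,1])
    print(n,len(P),'c',c.round(4),'angle(x/y)',np.arctan2(d[0],d[1]).round(4),'len/wid',(np.sqrt(12*w)).round(4),'line at pivot y ->x',(c[0]+d[0]/d[1]*(.146-c[1])).round(4))
    return c
m=np.zeros(im.shape[:2],bool)
sub=im[195:220,300:345];print('strap sample',im[209,312:343:4].tolist())
r=im[...,0]-im[...,2]
M=np.zeros_like(m);M[195:225,298:346]=True
ang(M&(im[...,0]-im[...,1]>10)&(im.sum(2)>330),.058,'strap')
L=np.zeros_like(m);L[200:220,357:385]=True
c=ang(L&(im.max(2)<75),.076,'lever grip')
print('grip row/col',np.argwhere(L&(im.max(2)<75)).min(0),np.argwhere(L&(im.max(2)<75)).max(0))
g=np.argwhere(L&(im.max(2)<75)); x=g[:,1].max(); y=g[g[:,1]==x][:,0].mean()
X=onz(t,(x+.5,y),.072);print('tip r',np.linalg.norm(X[:2]-PIV),'expect .093 level')
s=snap('side');im=s['color'].astype(int);L=np.zeros_like(m);L[185:212,333:360]=True
g=np.argwhere(L&(im.max(2)<60));print('side grip',len(g),g.min(0),g.max(0))
u=np.array([.102,.995])
for a in(0,.05,.1):print(a,proj(s,[[*(PIV-k*np.cos(a)*u),.072+k*np.sin(a)] for k in(.045,.06,.085)]).round(1).tolist())
for x in range(340,353,3):
    q=g[g[:,1]==x][:,0]; print(x,q.mean() if len(q) else None)
```

```text
strap sample [[159, 152, 143], [117, 111, 103], [92, 92, 84], [92, 91, 84], [160, 153, 142], [162, 156, 146], [161, 154, 143], [163, 166, 169]]<stdin>:5: RuntimeWarning: Mean of empty slice.
  ret = ret.dtype.type(ret / rcount)
  avg = a.mean(axis, **keepdims_kw)
  ret = um.true_divide(
<stdin>:5: RuntimeWarning: Degrees of freedom <= 0 for slice
  c *= np.true_divide(1, fact)
  c *= np.true_divide(1, fact)
Traceback (most recent call last):
ValueError: not enough values to unpack (expected 2, got 0)

During handling of the above exception, another exception occurred:

Traceback (most recent call last):
numpy.linalg.LinAlgError: 0-dimensional array given. Array must be at least two-dimensional
```

Run:
```python
from h import *
t=snap('top');im=t['color'].astype(int)
def ang(m,z,n):
    ys,xs=np.nonzero(m); P=np.array([onz(t,(x,y),z)[:2] for x,y in zip(xs,ys)])
    c=P.mean(0);w,v=np.linalg.eigh(np.cov((P-c).T));d=v[:,1]*np.sign(v[1,1])
    print(n,len(P),'c',c.round(4),'angle',np.arctan2(d[0],d[1]).round(4),'size',(np.sqrt(12*w)).round(4),'x at pivot',(c[0]+d[0]/d[1]*(.146-c[1])).round(4))
B=np.zeros(im.shape[:2],bool);M=B.copy();M[198:216,304:342]=True
S=M&(im[...,0]-im[...,2]>8)&(im[...,1]<im[...,0])&(im[...,0]>140)
ang(S,.058,'strap')
for x in range(304,342,3): 
    q=np.nonzero(S[:,x])[0]; print((x,q.min(),q.max(),len(q)) if len(q) else x,end=' ')
L=B.copy();L[200:220,357:387]=True;G=L&(im.max(2)<75);ang(G,.074,'grip')
g=np.argwhere(G);x=g[:,1].max();X=onz(t,(x+.5,g[g[:,1]==x][:,0].mean()),.072);print('end r',np.linalg.norm(X[:2]-PIV))
s=snap('side');im=s['color'].astype(int);L=B.copy();L[185:212,333:360]=True
g=np.argwhere(L&(im.max(2)<60));print('side grip',len(g),g.min(0),g.max(0))
u=np.array([.102,.995])
for a in(0,.05,.1):print(a,proj(s,[[*(PIV-k*np.cos(a)*u),.072+k*np.sin(a)] for k in(.045,.06,.085)]).round(1).tolist())
for x in range(338,354,3):
    q=g[g[:,1]==x][:,0]; print(x,q.mean() if len(q) else None)
```

```text
strap 181 c [0.5649 0.2058] angle 0.0947 size [0.0209 0.1089] x at pivot 0.5592
(304, np.int64(202), np.int64(203), 2) (307, np.int64(206), np.int64(212), 7) (310, np.int64(206), np.int64(212), 7) (313, np.int64(206), np.int64(212), 7) (316, np.int64(206), np.int64(212), 2) 319 322 (325, np.int64(206), np.int64(212), 2) (328, np.int64(206), np.int64(212), 7) (331, np.int64(206), np.int64(212), 7) (334, np.int64(206), np.int64(212), 7) (337, np.int64(206), np.int64(212), 7) (340, np.int64(206), np.int64(206), 1) grip 110 c [0.5519 0.0858] angle 0.0823 size [0.0129 0.0584] x at pivot 0.5568
end r 0.09231861873184866
side grip 94 [194 336] [211 352]
0 [[343.4, 201.7], [346.2, 199.6], [350.6, 196.2]]
0.05 [[343.4, 200.8], [346.2, 198.4], [350.6, 194.6]]
0.1 [[343.4, 199.9], [346.1, 197.3], [350.6, 193.0]]
338 206.75
341 201.66666666666666
344 200.0
347 198.0
350 196.5
353 None
```

```bash
python3 -c "
from h import *
print(ticket.hand_in())"
```

```text
the job is handed in; nothing more can be done
None
```

The job is handed in at about 14 s of the 48 s limit: the strap was pushed to its stop (13 N), then the cam lever was pressed down (20 N at level height). The last pictures show the strap within about 0.02 rad of closed and the lever near level; the specimen and nearby things looked undisturbed, and the arm is clear.

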